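Shut the wax-melt tin on the candle display

TASK

The small brass-coloured tin of wax melts near the front of the candle table was left standing open and the melts are losing their scent. Without picking the tin up, tip its lid over with the fingertips, press it lightly until it is fully shut, leaving the tin where it stands, and withdraw. The two scent-card holders stay open for customers, and nothing else on the table is to be moved.

Things in the scene. Friction and masses are not known exactly. Their poses are not given: they have to be found in the camera images.
- wax_tin: flat brass-coloured hinged tin with six pale green wax melts in it, 59 x 88 mm, its body 18 mm high, 22 mm with the lid shut; 0.26 kg, loose on the table (a sideways push over about 1 N makes it slide). Origin at the centre of its underside; x points to its hinged long side, which faces away from the robot (turned up to 0.35 rad), y along the hinge, z up. Hinge line at x = +29 mm, z = 18 mm.
- wax_tin_lid (a joint): hinge of the tin's lid, rad: 0 fully shut, 1.57 upright, at most 1.83; starts at 1.6 to 1.8, leaning back a little. The lid is an opaque plate 58 mm (from the hinge to its free edge) x 88 mm and 4 mm thick; open, its outer face looks away from the robot and its free edge is about 77 mm above the table. Stiff, slightly damped hinge: the lid stays where it is left and 0.3 to 0.8 N at mid-lid moves it slowly.
- wax_tin_mid (a point): the middle of the lid's outer face, where a small round emblem is stamped; it moves with the lid. With the lid shut it lies at x = -2 mm, y = 0, z = 22 mm in the tin's frame. The shut lid rests rigidly on the tin: a press that arrives at 15 mm/s or slower and stops at a few newtons is light, 40 mm/s is a knock of 50 N.
- card_box_0: scent-card holder: low clear tray with a stack of white cards, 62 x 92 x 18 mm, 85 g, loose; origin at the centre of its underside, x towards its hinged (far) long side, y along the hinge, z up. Its thin clear lid stands open, up to about 80 mm above the table. Not to be disturbed.
- card_box_0_lid (a joint): hinge of the clear lid of card_box_0, rad: 0 shut, about 1.75 leaning open; must stay open.
- card_box_1: scent-card holder: low clear tray with a stack of white cards, 62 x 92 x 18 mm, 85 g, loose; origin at the centre of its underside, x towards its hinged (far) long side, y along the hinge, z up. Its thin clear lid stands open, up to about 80 mm above the table. Not to be disturbed.
- card_box_1_lid (a joint): hinge of the clear lid of card_box_1, rad: 0 shut, about 1.75 leaning open; must stay open.
- jar_tester_0: open tester candle in a glass, 67 mm wide, 74 mm tall, loose; origin at the centre of its underside. A bystander.
- jar_tester_1: open tester candle in a glass, 67 mm wide, 74 mm tall, loose; origin at the centre of its underside. A bystander.
- jar_green_20: lidded candle jar, 69 mm wide, 82 mm tall, loose; origin at the centre of its underside. A bystander.
- jar_green_28: lidded candle jar, 69 mm wide, 82 mm tall, loose; origin at the centre of its underside. A bystander.
- jar_green_48: lidded candle jar, 69 mm wide, 82 mm tall, loose; origin at the centre of its underside. A bystander.

How it is judged:
On the way, in this order (a step that is already met when the one before it is completed fails the run):
1. the tin's lid has been tipped well forward past upright (value of joint wax_tin_lid between 0.1 and 1.2 rad), for 0.05 s.
2. the fingertips press the lid fully shut (value of joint wax_tin_lid below 0.05 rad and contact force between the fingers and wax_tin above 0.5 N), for 0.1 s.
At the end, for the whole second after the job is handed in: The tin's lid is shut (below 0.05 rad), the tin stands flat and still within 25 mm of where it was, both card holders are open, and cards, testers and jars stand where they were (within 12 mm, upright) (value of joint wax_tin_lid below 0.05 rad and distance of wax_tin from where it was at the start of the episode below 0.025 m and angle between wax_tin's own z axis and vertical below 0.05 rad and linear speed of wax_tin below 0.01 m/s and value of joint each of card_box_0_lid, card_box_1_lid above 1.3 rad and distance of each of card_box_0, card_box_1, jar_tester_0, jar_tester_1, jar_green_20, jar_green_28, jar_green_48 from where it was at the start of the episode below 0.012 m and angle between each of card_box_0, card_box_1, jar_tester_0, jar_tester_1, jar_green_20, jar_green_28, jar_green_48's own z axis and vertical below 0.1 rad); the robot touches nothing.
It fails at once if the tin is lifted off the table (height (world z) of wax_tin above 0.012 m).
It fails at once if the tin is pressed hard instead of lightly (over 45 N, even for a moment) (contact force between any of the fingers, the arm and wax_tin above 45 N).
It fails at once if the lid of a card holder is pushed shut (not (value of joint each of card_box_0_lid, card_box_1_lid above 1.3 rad)).
It fails at once if a card holder, tester or jar is moved or tipped (not (distance of each of card_box_0, card_box_1, jar_tester_0, jar_tester_1, jar_green_20, jar_green_28, jar_green_48 from where it was at the start of the episode below 0.012 m and angle between each of card_box_0, card_box_1, jar_tester_0, jar_tester_1, jar_green_20, jar_green_28, jar_green_48's own z axis and vertical below 0.1 rad)).
It also fails if it takes over 35 s, if anything falls off the work surface, if the arm or the gripper's body presses on something with over 40 N, if the wrist force passes 120 N, or if a joint passes its speed limit or range.

ROBOT

A 6-joint arm with a two-finger parallel gripper is mounted at the origin on a cart in front of the work surface, level with it; the furniture and walls round the work are solid. World frame = base frame: x ahead of the robot, y to its left, z up, the work surface at z = 0. Lengths are in m, angles in rad, forces in N, time in s.
With the tool pointing down it reaches from about 0.325 to 0.775 m from the base axis. Payload 5.5 kg.
Tool frame: the origin (TCP) lies on the mounting face of the last link; the fingertips stand 173 mm ahead of it and the grasp point (between the pads) lies 155 mm ahead of it; z points along the fingers, y is the direction in which the jaws open and shut (so a half turn about z gives the same grasp; the last joint's range is limited). The gripper opens to 85 mm and grips with 20 to 120 N. Pads are 22 mm wide; open, the fingers measure 114 mm over their backs; the gripper's body (76 mm by 85 mm) begins 54 mm behind the grasp point. The pads swing forward as they close: fully open they stand 13 mm farther back than shut.
Start: joints at [-1.368, 0.091, 1.231, -0, 1.82, -0.057], TCP at [0.154, -0.58, 0.405] pointing down, gripper open.
Joint ranges: [-2.87, 2.87], [-0.86, 2.18], [0.17, 2.46], [-1.51, 4.65], [0.06, 2.69], [-2.65, 2.65]. Speed limits (rad/s): [2.57, 2.57, 3.01, 3.14, 3.14, 3.14].

INTERFACE

Orientations are given as a unit quaternion [w, x, y, z].
In Python, from bench import arm gives the robot as it stands. The module is installed in compiled form; this text tells all that it offers.
- The arm moves only by the tool servo_tool, never from a script. Its argument "steps" is a list of rows, each an object of numbers: "x", "y", "z": the shift along the tool's x, y, z in mm; "roll": the turn about the tool's z in rad; "grip": the finger opening in mm, from 0 to 85.4. In form: [{"x": .., "y": .., "z": .., "roll": .., "grip": ..}, ...]. A call has 1 to 8 rows; each row shifts and turns the commanded pose from where the row before left it, along the tool's axes as they then stand; what a row does not reach is not made up. A row lasts 1/8 s, in which the tool goes at most 62.5 mm and 10.7 degrees, less where a joint would pass 70% of its speed; a pose out of reach is approached as far as the arm can. A call with a gripper value outside its range is refused whole. The fingers move at their own pace and stop on an object; "grip_force" is the grip in N (left out, the last holds). Time passes only in rows, so rows that do not move let the fingers close. It gives the time, the measured TCP pose, the force and the opening at its end, in the units of the state.
- arm.get_state(): the state, without advancing time (a new reading comes with each control period).
- arm.read_camera(name): name is "scene" or "top" or "wrist"; returns the picture (420x560x3 uint8, red, green, blue); there is no depth.
- arm.camera_info(name): a dict with "fx", "fy", "cx", "cy" (pixels), "R" (3x3) and "t" (3): a world point X has camera coordinates R X + t. Camera axes: x right, y down, z forward; pixel columns grow to the right and rows downward; lengths in m; the calibration is good to about 2 mm. A picture is of the moment at which its call begins: read the wrist's pose just before it. camera_info takes no time and is no camera call; for the wrist camera it gives the pose at the moment of the call.
- arm.close_job(): hands the job in, once; it reports no verdict.
The state is a dict: "t": time; "joint_positions": joint angles; "joint_velocities": joint speeds; "joint_torque": joint torques, N m; "tcp_pos": TCP position; "eef_rot": TCP orientation; "wrist_force": force on the tool from outside, world axes, zero at the start; "wrist_torque": the same for the moment, N m; "finger_gap": opening from 0.0 (shut) to 1.0 (fully open).
Only numpy, scipy, OpenCV 4.12 (cv2) and the standard library are available. Lean on these libraries where they do the work, as an engineer would, in place of code of your own. Each camera call takes 0.05 s, during which the arm holds its last target.

## Working session

There is one attempt and no reset: what is moved stays moved. The work goes in short steps, Python scripts to look and compute and a tool call to move; the robot and the scene stay as the last step left them, time stands still between calls to the robot, and variables do not carry over. Pictures are saved under pics/ and viewed, and the job is handed in when it is done.

Besides the shell and the picture viewer there is one more tool, called after "Emit:" as name(argument=value, ...), one argument or row to a line, values as JSON. servo_tool: Moves the arm, as the interface text tells. Its arguments: {"type":"object","properties":{"steps":{"type":"array"},"grip_force":{"type":"number"}},"required":["steps"]}

```bash
mkdir -p pics; python3 - <<'E'
from bench import arm
import cv2
s=arm.get_state();print({k:s[k] for k in('t','tcp_pos','eef_rot','finger_gap')})
for n in('scene','top'):
    i=arm.camera_info(n);print(n,i)
    cv2.imwrite(f'pics/{n}0.png',arm.read_camera(n)[:,:,::-1])
E
```

```text
{'t': 0.0, 'tcp_pos': array([ 0.15415575, -0.57991188,  0.4035109 ]), 'eef_rot': array([-1.01174945e-03,  9.91573085e-01,  1.29544546e-01, -6.79825597e-05]), 'finger_gap': 1.0001409023964192}
scene {'fx': 510.9767398096068, 'fy': 510.9767398096068, 'cx': 273.51951615181554, 'cy': 212.4413212370628, 'R': array([[-0.66628535, -0.74569137,  0.00286595],
       [-0.35175962,  0.3109085 , -0.88295021],
       [ 0.6575173 , -0.58930492, -0.46945789]]), 't': array([0.23230169, 0.32434741, 1.0444406 ])}
top {'fx': 444.914394931855, 'fy': 444.914394931855, 'cx': 281.55214540846316, 'cy': 208.9731173657592, 'R': array([[ 0.00623693, -0.99997647,  0.00285759],
       [-0.99008751, -0.00657618, -0.14029781],
       [ 0.1403133 , -0.00195423, -0.99010523]]), 't': array([-0.20178316,  0.60787988,  1.33014516])}
```

View pics/scene0.png

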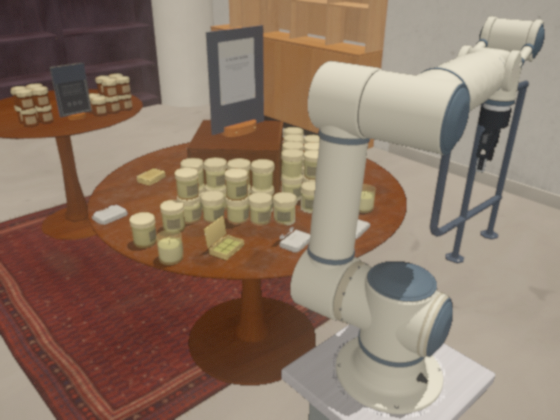

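View pics/top0.png

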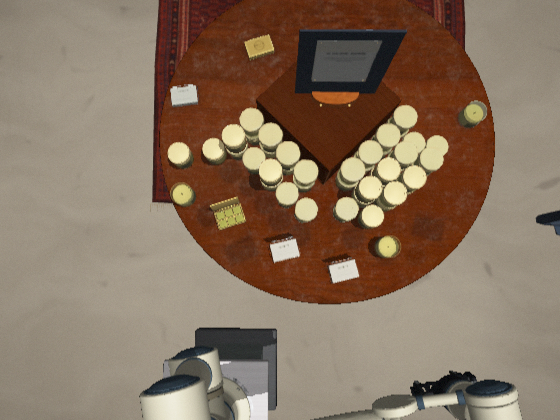

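The tin stands open at top (229,214) / scene (226,245), with its lid at top (225,203). A tester is to its left at top (182,194), jars are behind it, and a card holder is at top (285,250). I'll zoom in for accurate corners.

```bash
python3 - <<'E'
import cv2,numpy as np
a=cv2.imread('pics/top0.png')[150:270,150:310];b=cv2.imread('pics/scene0.png')[190:280,120:330]
cv2.imwrite('pics/topz.png',cv2.resize(a,None,fx=5,fy=5,interpolation=cv2.INTER_CUBIC))
cv2.imwrite('pics/scenez.png',cv2.resize(b,None,fx=3.8,fy=3.8,interpolation=cv2.INTER_CUBIC))
E
cat > h.py <<'E'
import numpy as np
from bench import arm
def ray(n,u,v,z,info=None):
    i=info or arm.camera_info(n);R=np.array(i['R']);t=np.array(i['t'])
    c=-R.T@t;d=R.T@np.array([(u-i['cx'])/i['fx'],(v-i['cy'])/i['fy'],1])
    return c+d*(z-c[2])/d[2]
def proj(n,X):
    i=arm.camera_info(n);c=np.array(i['R'])@np.array(X)+i['t']
    return np.array([i['fx']*c[0]/c[2]+i['cx'],i['fy']*c[1]/c[2]+i['cy']])
E
```

```text
(no output)
```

View pics/topz.png

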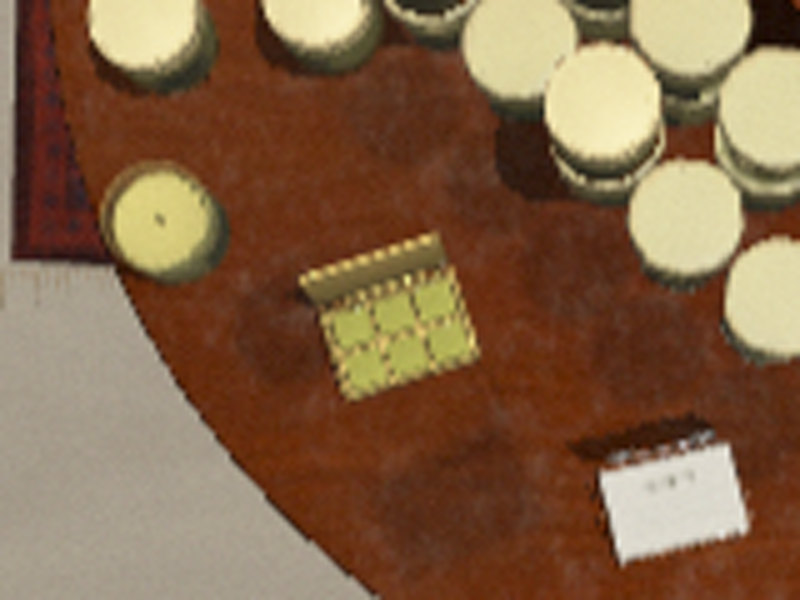

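View pics/scenez.png

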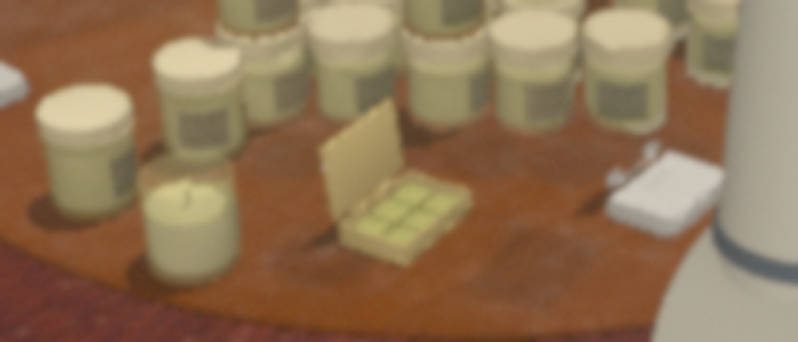

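In topz the tin's front rim corners are at about (350,400) and (479,356), and the lid's free edge runs from (300,279) to (438,234). The rim's back corners are at about (318,305) and (452,266).

```bash
python3 - <<'E'
from h import *
f=lambda u,v,z: ray('top',u/5+150-.4,v/5+150-.4,z)
fl,fr=f(350,400,.017),f(479,356,.017)
bl,br=f(300,279,.077),f(438,234,.077)
for n,p in zip(('fl','fr','tl','tr'),(fl,fr,bl,br)):print(n,p.round(4))
d=fl-fr;print('front len',np.linalg.norm(d));y=d/np.linalg.norm(d)
d2=bl-br;print('top len',np.linalg.norm(d2),'angs',np.arctan2(-d[0],d[1]),np.arctan2(-d2[0],d2[1]))
th=(np.arctan2(-d[0],d[1])+np.arctan2(-d2[0],d2[1]))/2
x=np.array([np.cos(th),np.sin(th),0]);
c=(fl+fr)/2+x*.0295;print('centre',c,'yaw',th,'lidtop off',((bl+br)/2-c)@x, 'lat',((bl+br)/2-c)@np.array([-x[1],x[0],0]))
# nearby things
for n,u,v,z in(('tester',160,222,.06),('jarL',147,25,.082),('jar2',322,5,.082),('jar3',605,100,.16),('jar3low',686,215,.082),('jar4',780,300,.082),('jar5',520,45,.082),('card',675,500,.018)):
    p=f(u,v,z);q=p-c;print(n,p.round(3),'tin frame',(q@x).round(3),(q@np.array([-x[1],x[0],0])).round(3))
# shelf objects
b=lambda u,v,z: ray('scene',u/3.8+120-.4,v/3.8+190-.4,z)
print('scene lid top',b(392,100,.077),b(322,152,.077),'front corners',b(407,265,.018),b(471,187,.018))
E
```

```text
fl [ 0.5465 -0.0048  0.017 ]
fr [ 0.5747 -0.0849  0.017 ]
tl [0.6138 0.019  0.077 ]
tr [ 0.6418 -0.0636  0.077 ]
front len 0.0849123640042432
top len 0.08717787997350991 angs 0.33841005413154907 0.3274958804338056
centre [ 0.58847561 -0.03518155  0.017     ] yaw 0.3329529672826773 lidtop off 0.04139283839905755 lat -0.0006858320487856968
tester [0.651 0.108 0.06 ] tin frame 0.106 0.115
jarL [0.769 0.116 0.082] tin frame 0.22 0.084
jar2 [0.782 0.01  0.082] tin frame 0.198 -0.021
jar3 [ 0.706 -0.166  0.16 ] tin frame 0.068 -0.162
jar3low [ 0.654 -0.213  0.082] tin frame 0.003 -0.19
jar4 [ 0.602 -0.27   0.082] tin frame -0.064 -0.226
jar5 [ 0.758 -0.112  0.082] tin frame 0.135 -0.128
card [ 0.485 -0.208  0.018] tin frame -0.154 -0.13
scene lid top [ 0.64199885 -0.06606412  0.077     ] [0.61203833 0.01905748 0.077     ] front corners [0.52670033 0.01008333 0.018     ] [ 0.5803811  -0.09124485  0.018     ]
```

Emit:
servo_tool(
  steps=[
    {"x": 20, "y": -13, "z": 0, "roll": 0, "grip": 0},
    {"x": 40, "y": -26, "z": 0, "roll": 0, "grip": 0},
    {"x": 40, "y": -26, "z": 0, "roll": 0, "grip": 0},
    {"x": 40, "y": -26, "z": 0, "roll": 0, "grip": 0},
    {"x": 40, "y": -27, "z": 0, "roll": 0, "grip": 0},
    {"x": 40, "y": -27, "z": 0, "roll": 0, "grip": 0},
    {"x": 40, "y": -27, "z": 0, "roll": 0, "grip": 0},
    {"x": 40, "y": -27, "z": 0, "roll": 0, "grip": 0},
  ],
  grip_force=20,
)

```text
t: 1.1
tcp_pos: [0.3939, -0.308, 0.4046]
eef_rot: [-0.0, 0.992, 0.13, 0.0]
wrist_force: [-0.5, 0.3, -0.3]
finger_gap: 0.001
```

Emit:
servo_tool(
  steps=[
    {"x": 40, "y": -27, "z": 0, "roll": 0, "grip": 0},
    {"x": 40, "y": -27, "z": 0, "roll": 0, "grip": 0},
    {"x": 40, "y": -27, "z": 0, "roll": 0, "grip": 0},
    {"x": 40, "y": -27, "z": 0, "roll": 0, "grip": 0},
    {"x": 40, "y": -27, "z": 0, "roll": 0, "grip": 0},
    {"x": 40, "y": -27, "z": 0, "roll": 0, "grip": 0},
    {"x": 20, "y": -13, "z": 0, "roll": 0, "grip": 0},
    {"x": 0, "y": 0, "z": 0, "roll": 0, "grip": 0},
  ],
)

```text
t: 2.1
tcp_pos: [0.5996, -0.0721, 0.404]
eef_rot: [-0.0, 0.991, 0.131, -0.001]
wrist_force: [0.8, 0.0, -0.9]
finger_gap: 0.004
```

```bash
python3 - <<'E'
from h import *
import cv2
i=arm.camera_info('wrist');print(i, arm.get_state()['wrist_force'])
cv2.imwrite('pics/w1.png',arm.read_camera('wrist')[:,:,::-1])
E
```

```text
{'fx': 294.53267547054634, 'fy': 294.53267547054634, 'cx': 281.9696859308911, 'cy': 215.01274178420752, 'R': array([[ 2.59871308e-01, -9.65642919e-01, -8.09673872e-04],
       [-9.28251569e-01, -2.50039539e-01,  2.75371120e-01],
       [-2.66112623e-01, -7.08094721e-02, -9.61337657e-01]]), 't': array([-0.22425983,  0.50267474,  0.53206894])} [ 0.79227413  0.02612808 -0.93449023]
```

View pics/w1.png

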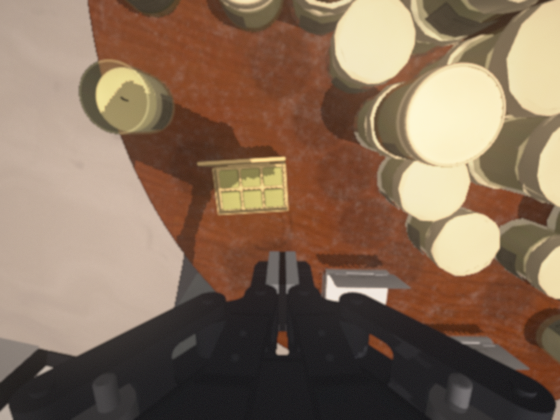

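The wrist view shows the tin rim's front corners at (219,214) and (288,211), the lid's free edge from (199,163) to (285,158), and the fingertips at about (282,254).

```bash
python3 - <<'E'
from h import *
import cv2
im=cv2.imread('pics/w1.png')[140:270,180:310];cv2.imwrite('pics/w1z.png',cv2.resize(im,None,fx=4.5,fy=4.5,interpolation=cv2.INTER_CUBIC))
f=lambda u,v,z: ray('wrist',u,v,z)
fl,fr=f(219,214,.018),f(288,211,.018);bl,br=f(199,164,.077),f(285,159,.077)
for p in(fl,fr,bl,br):print(p.round(4))
for d in(fl-fr,bl-br):print(np.linalg.norm(d),np.arctan2(-d[0],d[1]))
th=.333;x=np.array([np.cos(th),np.sin(th),0]);
print((fl+fr)/2+x*.0295,(bl+br)/2-x*.041)
t=arm.get_state()['tcp_pos']
for L in(.16,.173,.186):print(L,proj('wrist',t-[0,0,L]))
E
```

```text
[ 0.5486 -0.0041  0.018 ]
[ 0.5747 -0.0866  0.018 ]
[0.6137 0.0172 0.077 ]
[ 0.6406 -0.0643  0.077 ]
0.08654459585062105 0.30653864900789723
0.0858461805530543 0.3187767467834639
[ 0.58950651 -0.03572972  0.018     ] [ 0.5884421  -0.03694144  0.077     ]
0.16 [283.85764456 279.41786631]
0.173 [283.71005653 267.46620259]
0.186 [283.584419   257.29208845]
```

View pics/w1z.png

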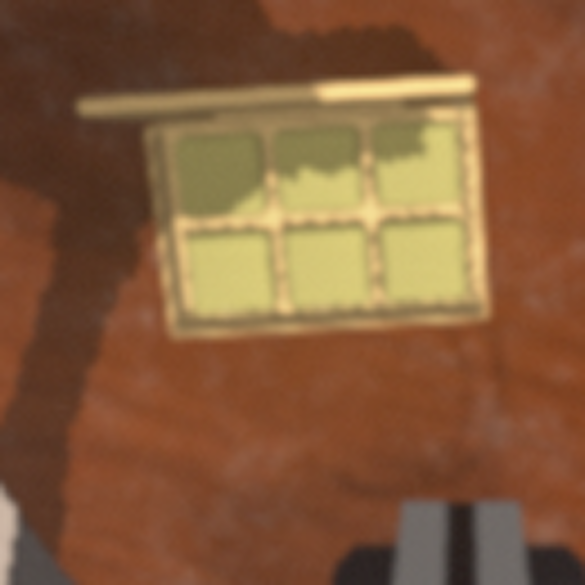

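Emit:
servo_tool(
  steps=[
    {"x": 37, "y": -21, "z": 0, "roll": 0, "grip": 0},
    {"x": 37, "y": -21, "z": 0, "roll": 0, "grip": 0},
    {"x": 0, "y": 0, "z": 10, "roll": -0.06, "grip": 0},
    {"x": 0, "y": 0, "z": 40, "roll": 0, "grip": 0},
    {"x": 0, "y": 0, "z": 40, "roll": 0, "grip": 0},
    {"x": 0, "y": 0, "z": 30, "roll": 0, "grip": 0},
    {"x": 0, "y": 0, "z": 10, "roll": 0, "grip": 0},
    {"x": 0, "y": 0, "z": 0, "roll": 0, "grip": 0},
  ],
)

```text
t: 3.15
tcp_pos: [0.6596, -0.0155, 0.275]
eef_rot: [0.0, 0.987, 0.159, -0.0]
wrist_force: [-0.1, -0.4, 0.7]
finger_gap: -0.003
```

```bash
cat >> h.py <<'E'
C=np.array([.589,-.0362,0]);TH=.325
def rep():
    s=arm.get_state();x=np.array([np.cos(TH),np.sin(TH),0]);y=np.array([-x[1],x[0],0])
    q=np.array(s['tcp_pos'])-C;e=s['eef_rot']
    print('t',s['t'],'tip in tin frame mm: x %.1f y %.1f z %.1f'%(q@x*1e3,q@y*1e3,(q[2]-.173)*1e3),'yaw %.3f'%(2*np.arctan2(e[2],e[1])),'F',np.round(s['wrist_force'],2))
E
python3 - <<'E'
from h import *
import cv2
rep()
cv2.imwrite('pics/w2.png',arm.read_camera('wrist')[:,:,::-1])
b=arm.read_camera('scene')[170:290,150:310,::-1];cv2.imwrite('pics/s2.png',cv2.resize(b,None,fx=5,fy=5,interpolation=cv2.INTER_CUBIC))
E
```

```text
t 3.15 tip in tin frame mm: x 73.5 y -2.9 z 102.0 yaw 0.319 F [-0.06 -0.38  0.66]
```

View pics/w2.png

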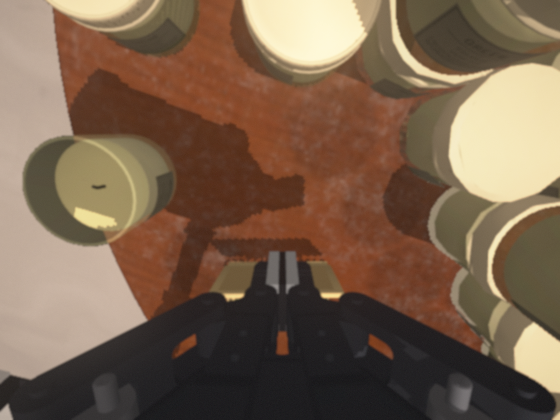

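View pics/s2.png

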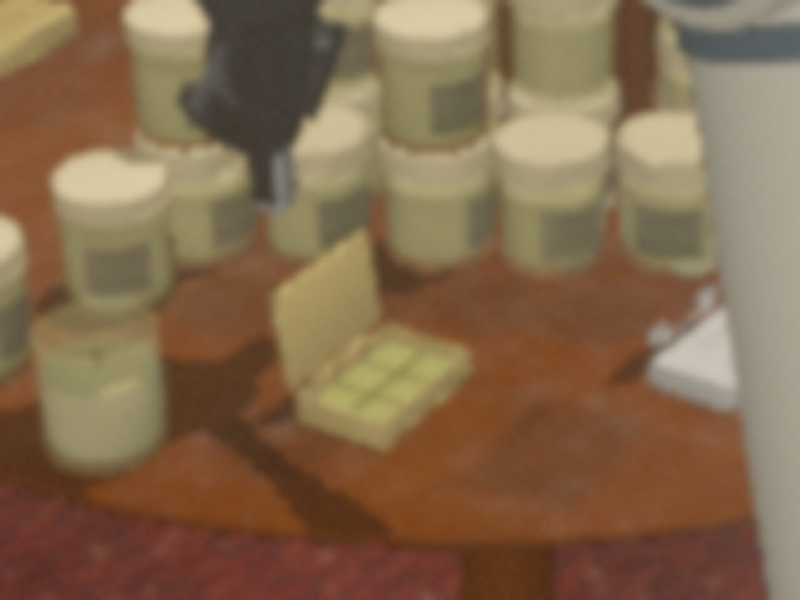

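Fingertips are centred behind the lid and clear of everything, with the lid still leaning back. I'll descend and then approach the lid from behind.

Emit:
servo_tool(
  steps=[
    {"x": 0, "y": -2, "z": 20, "roll": 0, "grip": 0},
    {"x": 0, "y": -1, "z": 18, "roll": 0, "grip": 0},
    {"x": -4, "y": 0, "z": 5, "roll": 0, "grip": 0},
    {"x": -6, "y": 0, "z": 0, "roll": 0, "grip": 0},
    {"x": -4, "y": 0, "z": 0, "roll": 0, "grip": 0},
    {"x": -3, "y": 0, "z": 0, "roll": 0, "grip": 0},
    {"x": -3, "y": 0, "z": 0, "roll": 0, "grip": 0},
    {"x": -3, "y": 0, "z": 0, "roll": 0, "grip": 0},
  ],
)

```text
t: 4.25
tcp_pos: [0.6372, -0.0194, 0.2321]
eef_rot: [0.0, 0.987, 0.159, 0.0]
wrist_force: [0.2, -0.1, 1.1]
finger_gap: 0.002
```

```bash
python3 - <<'E'
from h import *
import cv2
rep()
b=arm.read_camera('scene')[170:290,150:310,::-1];cv2.imwrite('pics/s3.png',cv2.resize(b,None,fx=5,fy=5,interpolation=cv2.INTER_CUBIC))
E
```

```text
t 4.25 tip in tin frame mm: x 51.0 y 0.5 z 59.1 yaw 0.320 F [ 0.2  -0.14  1.08]
```

View pics/s3.png

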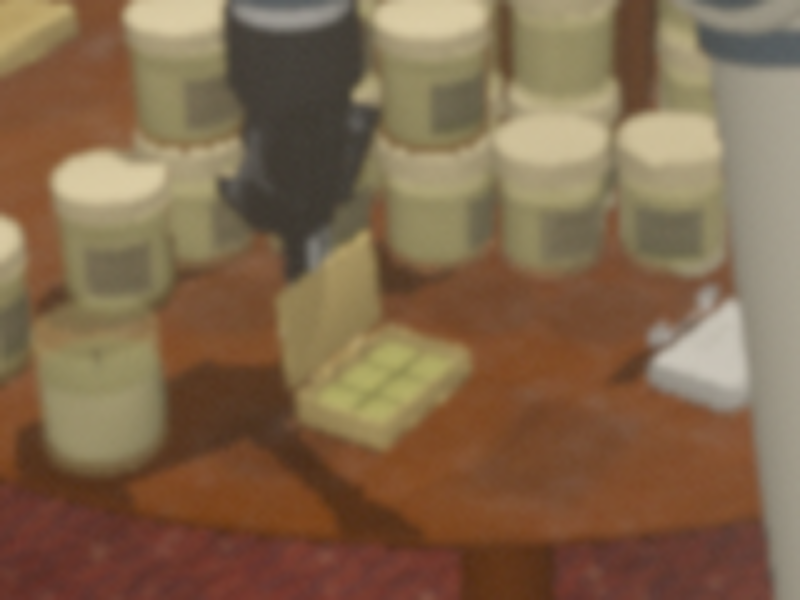

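The lid has started to move (its top-left corner shifted from (273,295) to (278,293)), with the tin in place. I'll continue the sweep.

Emit:
servo_tool(
  steps=[
    {"x": -3, "y": 0, "z": -1, "roll": 0, "grip": 0},
    {"x": -4, "y": 0, "z": -1, "roll": 0, "grip": 0},
    {"x": -4, "y": 0, "z": 0, "roll": 0, "grip": 0},
    {"x": -4, "y": 0, "z": 0, "roll": 0, "grip": 0},
    {"x": -4, "y": 0, "z": 0, "roll": 0, "grip": 0},
    {"x": -4, "y": 0, "z": 1, "roll": 0, "grip": 0},
    {"x": -4, "y": 0, "z": 1, "roll": 0, "grip": 0},
    {"x": -3, "y": 0, "z": 1, "roll": 0, "grip": 0},
  ],
)

```text
t: 5.3
tcp_pos: [0.6085, -0.0289, 0.2306]
eef_rot: [-0.0, 0.987, 0.159, -0.0]
wrist_force: [0.6, 0.3, -0.3]
finger_gap: -0.001
```

```bash
python3 - <<'E'
from h import *
import cv2
rep()
b=arm.read_camera('scene')[170:290,150:310,::-1];cv2.imwrite('pics/s4.png',cv2.resize(b,None,fx=5,fy=5,interpolation=cv2.INTER_CUBIC))
E
```

```text
t 5.3 tip in tin frame mm: x 20.8 y 0.7 z 57.6 yaw 0.320 F [ 0.64  0.34 -0.26]
```

View pics/s4.png

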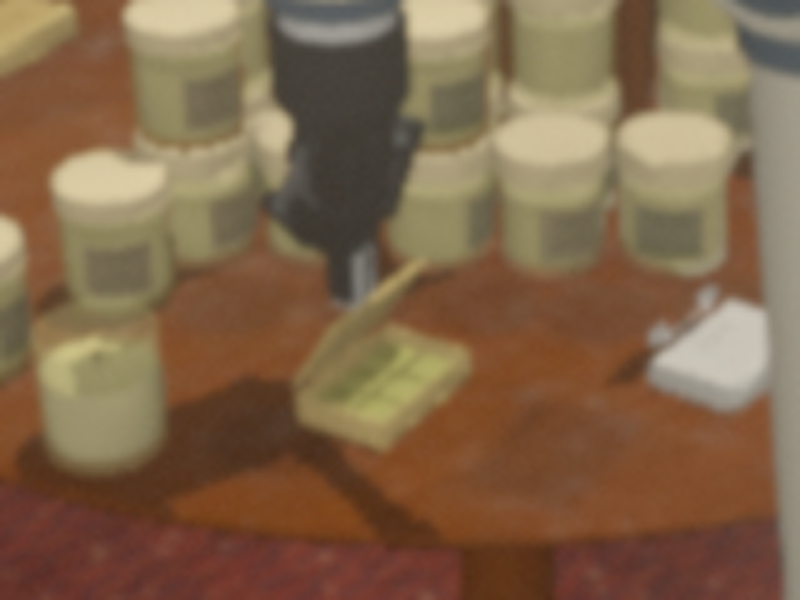

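The lid is at about 1.0 rad and the tin has not moved. I'll keep following the arc down.

Emit:
servo_tool(
  steps=[
    {"x": -3.5, "y": 0, "z": 1, "roll": 0, "grip": 0},
    {"x": -3.5, "y": 0, "z": 2, "roll": 0, "grip": 0},
    {"x": -3, "y": 0, "z": 2, "roll": 0, "grip": 0},
    {"x": -3, "y": 0, "z": 2.5, "roll": 0, "grip": 0},
    {"x": -2, "y": 0, "z": 2.5, "roll": 0, "grip": 0},
    {"x": -2, "y": 0, "z": 3, "roll": 0, "grip": 0},
    {"x": -1.5, "y": 0, "z": 3, "roll": 0, "grip": 0},
    {"x": -1, "y": 0, "z": 2.5, "roll": 0, "grip": 0},
  ],
)

```text
t: 6.35
tcp_pos: [0.5901, -0.035, 0.2119]
eef_rot: [-0.0, 0.987, 0.159, -0.0]
wrist_force: [-0.6, -0.2, 0.5]
finger_gap: -0.002
```

```bash
python3 - <<'E'
from h import *
import cv2
rep()
b=arm.read_camera('scene')[170:290,150:310,::-1];cv2.imwrite('pics/s5.png',cv2.resize(b,None,fx=5,fy=5,interpolation=cv2.INTER_CUBIC))
E
```

```text
t 6.35 tip in tin frame mm: x 1.4 y 0.8 z 38.9 yaw 0.320 F [-0.61 -0.21  0.52]
```

View pics/s5.png

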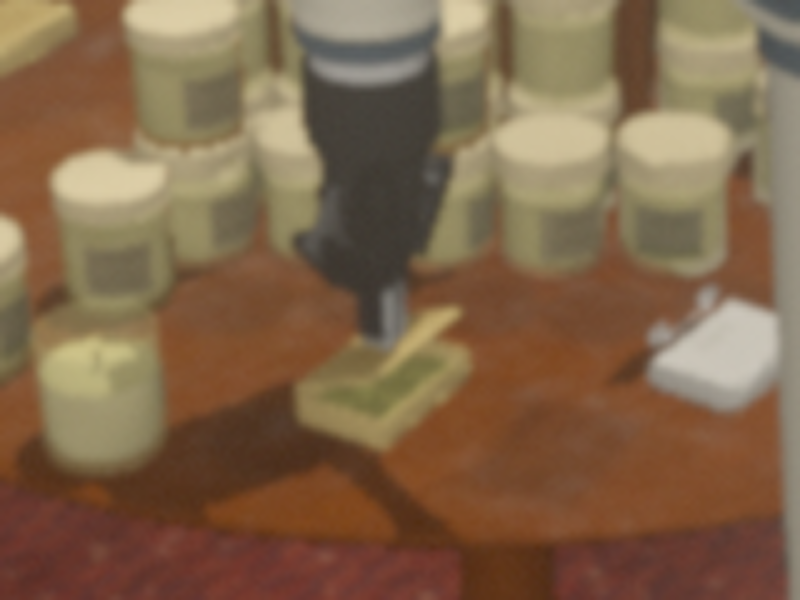

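The lid is at about 0.4 rad. From here I'll go at 12 mm/s or slower.

Emit:
servo_tool(
  steps=[
    {"x": -1, "y": 0, "z": 1.5, "roll": 0, "grip": 0},
    {"x": -0.5, "y": 0, "z": 1.5, "roll": 0, "grip": 0},
    {"x": -0.5, "y": 0, "z": 1.5, "roll": 0, "grip": 0},
    {"x": -0.5, "y": 0, "z": 1.5, "roll": 0, "grip": 0},
    {"x": -0.5, "y": 0, "z": 1.5, "roll": 0, "grip": 0},
    {"x": 0, "y": 0, "z": 1.5, "roll": 0, "grip": 0},
    {"x": 0, "y": 0, "z": 1, "roll": 0, "grip": 0},
    {"x": 0, "y": 0, "z": 0.5, "roll": 0, "grip": 0},
  ],
)

```text
t: 7.4
tcp_pos: [0.5874, -0.0359, 0.2016]
eef_rot: [-0.0, 0.987, 0.159, -0.0]
wrist_force: [0.2, -0.1, 0.1]
finger_gap: -0.003
```

```bash
python3 - <<'E'
from h import *
import cv2
rep()
E
```

```text
t 7.4 tip in tin frame mm: x -1.4 y 0.9 z 28.6 yaw 0.320 F [ 0.16 -0.06  0.06]
```

Emit:
servo_tool(
  steps=[
    {"z": 0.8, "x": 0, "y": 0, "roll": 0, "grip": 0},
    {"z": 0.8, "x": 0, "y": 0, "roll": 0, "grip": 0},
    {"z": 0.8, "x": 0, "y": 0, "roll": 0, "grip": 0},
    {"z": 0.8, "x": 0, "y": 0, "roll": 0, "grip": 0},
    {"z": 0.5, "x": 0, "y": 0, "roll": 0, "grip": 0},
  ],
)

```text
t: 8.02
tcp_pos: [0.5874, -0.0359, 0.1979]
eef_rot: [-0.0, 0.987, 0.159, -0.0]
wrist_force: [0.2, 0.6, 0.4]
finger_gap: -0.0
```

Emit:
servo_tool(
  steps=[
    {"z": 0.5, "x": 0, "y": 0, "roll": 0, "grip": 0},
    {"z": 0.5, "x": 0, "y": 0, "roll": 0, "grip": 0},
  ],
)

```text
t: 8.28
tcp_pos: [0.5874, -0.0358, 0.1969]
eef_rot: [-0.0, 0.987, 0.159, 0.0]
wrist_force: [0.7, -0.6, -0.1]
finger_gap: -0.001
```

Emit:
servo_tool(
  steps=[
    {"z": 0.5, "x": 0, "y": 0, "roll": 0, "grip": 0},
    {"z": 0.4, "x": 0, "y": 0, "roll": 0, "grip": 0},
  ],
)

```text
t: 8.52
tcp_pos: [0.5874, -0.0359, 0.196]
eef_rot: [-0.0, 0.987, 0.159, -0.0]
wrist_force: [0.1, 0.2, 0.0]
finger_gap: -0.002
```

Emit:
servo_tool(
  steps=[
    {"z": 0.4, "x": 0, "y": 0, "roll": 0, "grip": 0},
    {"z": 0, "x": 0, "y": 0, "roll": 0, "grip": 0},
  ],
)

```text
t: 8.78
tcp_pos: [0.5874, -0.0359, 0.1959]
eef_rot: [0.0, 0.987, 0.159, 0.0]
wrist_force: [-0.9, -0.2, 0.9]
finger_gap: -0.002
```

Emit:
servo_tool(
  steps=[
    {"z": 0.4, "x": 0, "y": 0, "roll": 0, "grip": 0},
    {"z": 0, "x": 0, "y": 0, "roll": 0, "grip": 0},
  ],
)

```text
t: 9.02
tcp_pos: [0.5874, -0.0359, 0.1958]
eef_rot: [0.0, 0.987, 0.159, 0.0]
wrist_force: [-2.7, -0.1, 5.1]
finger_gap: -0.002
```

Emit:
servo_tool(
  steps=[
    {"z": 0.4, "x": 0, "y": 0, "roll": 0, "grip": 0},
    {"z": 0, "x": 0, "y": 0, "roll": 0, "grip": 0},
  ],
)

```text
t: 9.28
tcp_pos: [0.5874, -0.0359, 0.1957]
eef_rot: [0.0, 0.987, 0.159, 0.0]
wrist_force: [-4.7, 0.1, 6.6]
finger_gap: 0.006
```

Emit:
servo_tool(
  steps=[
    {"z": 0, "x": 0, "y": 0, "roll": 0, "grip": 0},
    {"z": 0, "x": 0, "y": 0, "roll": 0, "grip": 0},
  ],
)

```text
t: 9.52
tcp_pos: [0.5874, -0.0359, 0.1957]
eef_rot: [0.0, 0.987, 0.159, 0.0]
wrist_force: [-3.4, -0.0, 7.6]
finger_gap: 0.002
```

```bash
python3 - <<'E'
from h import *
import cv2
rep()
b=arm.read_camera('scene')[170:290,150:310,::-1];cv2.imwrite('pics/s6.png',cv2.resize(b,None,fx=5,fy=5,interpolation=cv2.INTER_CUBIC))
E
```

```text
t 9.525 tip in tin frame mm: x -1.5 y 0.8 z 22.7 yaw 0.320 F [-3.43 -0.01  7.57]
```

View pics/s6.png

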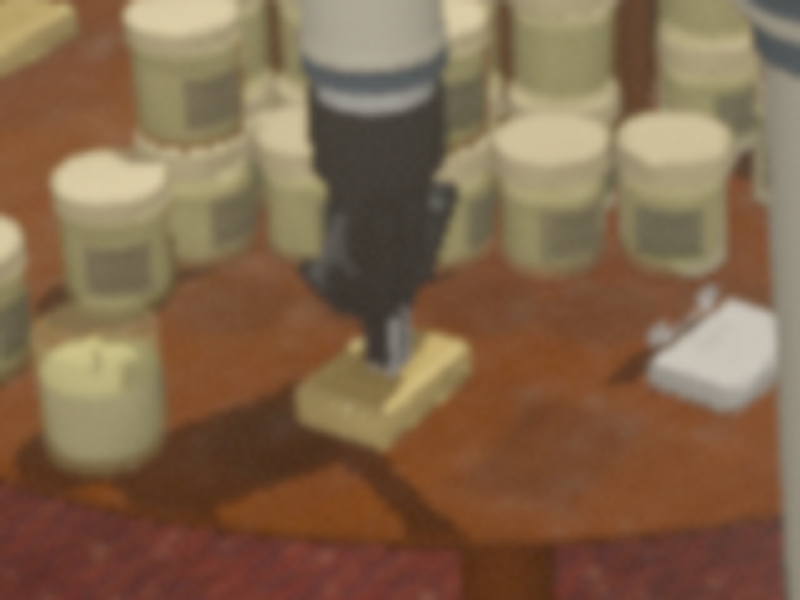

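The lid now lies flat on the tin, which has not moved, under a press of about 7 N. I'll withdraw straight up.

Emit:
servo_tool(
  steps=[
    {"z": -1, "x": 0, "y": 0, "roll": 0, "grip": 0},
    {"z": -3, "x": 0, "y": 0, "roll": 0, "grip": 0},
    {"z": -15, "x": 0, "y": 0, "roll": 0, "grip": 0},
    {"z": -30, "x": 0, "y": 0, "roll": 0, "grip": 0},
    {"z": -40, "x": 0, "y": 0, "roll": 0, "grip": 0},
    {"z": -40, "x": 0, "y": 0, "roll": 0, "grip": 0},
    {"z": -40, "x": 0, "y": 0, "roll": 0, "grip": 0},
    {"z": -20, "x": 0, "y": 0, "roll": 0, "grip": 0},
  ],
)

```text
t: 10.58
tcp_pos: [0.5873, -0.0358, 0.3878]
eef_rot: [0.001, 0.987, 0.159, 0.002]
wrist_force: [0.6, -0.2, -0.4]
finger_gap: 0.001
```

Emit:
servo_tool(
  steps=[
    {"z": 0, "x": -40, "y": 0, "roll": 0, "grip": 0},
    {"z": 0, "x": -40, "y": 0, "roll": 0, "grip": 0},
    {"z": 0, "x": -20, "y": 0, "roll": 0, "grip": 0},
    {"z": 0, "x": 0, "y": 0, "roll": 0, "grip": 0},
    {"z": 0, "x": 0, "y": 0, "roll": 0, "grip": 0},
  ],
)

```text
t: 11.2
tcp_pos: [0.4929, -0.0672, 0.3836]
eef_rot: [-0.0, 0.987, 0.159, -0.0]
wrist_force: [-0.1, 1.0, 0.8]
finger_gap: -0.004
```

```bash
python3 - <<'E'
from h import *
import cv2
rep()
b=arm.read_camera('scene')[170:290,150:310,::-1]
t=arm.read_camera('top')[150:310,150:360,::-1]; t0=cv2.imread('pics/top0.png')[150:310,150:360]
cv2.imwrite('pics/s7.png',cv2.resize(b,None,fx=5,fy=5,interpolation=cv2.INTER_CUBIC))
cv2.imwrite('pics/t7.png',cv2.resize(np.hstack([t0,t]),None,fx=1.9,fy=1.9,interpolation=cv2.INTER_CUBIC))
E
```

```text
t 11.2 tip in tin frame mm: x -101.0 y 1.4 z 210.6 yaw 0.320 F [-0.08  1.    0.76]
```

View pics/s7.png

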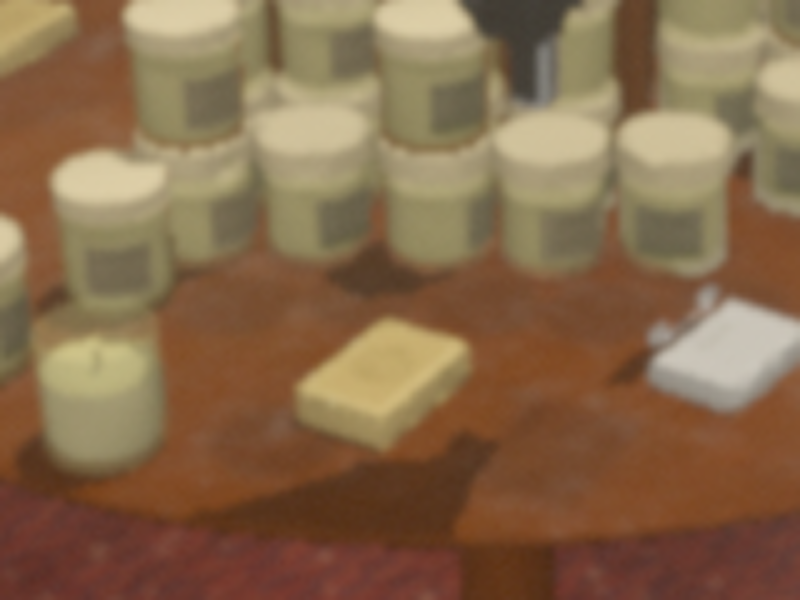

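View pics/t7.png

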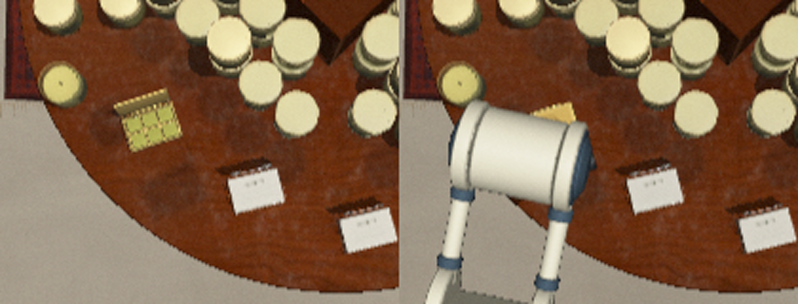

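The lid is shut flat in the scene view at (385,380), with the tin's front corner still at (385,447). The card holders, tester and jars are unchanged in both views, so I'm handing in.

```bash
python3 -c "
from bench import arm
print(arm.close_job())"
```

```text
the job is handed in; nothing more can be done
None
```

The tin is shut and I handed the job in at about 11 s of the 35 s allowed; close_job gives no verdict. With the fingers closed, I tipped the lid over from behind and followed it down its arc. I pressed it shut at about 3 mm/s, with a measured press of 5 to 8 N, then withdrew up and back.

**Last checks:**
- **Tin:** the scene view shows the lid flat and the tin's corners where they were.
- **Card holders, tester and jars:** those near the tin look unmoved in the scene and top crops, and both card holders are open. I did not re-check the second tester at the far right of the table.
- **Gripper:** it is clear, and the wrist force is back to noise level.

**What I could not confirm:**
- **Top view:** the arm hid most of the tin in the last top picture, so the shut lid was checked only in the scene view.
- **Press height:** the fingertips stopped at about 22.7 mm instead of 22 mm, within the 2 mm calibration error.
- **Sideways force:** it briefly reached about 4.7 N during the press, but no sliding of the tin was visible.

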